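Put four mixed-up parts back in their own trays

ROBOT

A 7-joint arm with a two-finger parallel gripper is mounted at the origin on a cart in front of the work surface, level with it; the furniture and walls round the work are solid. World frame = base frame: x ahead of the robot, y to its left, z up, the work surface at z = 0. Lengths are in m, angles in rad, forces in N, time in s.
With the tool pointing down it reaches from about 0.425 to 1.025 m from the base axis. Payload 9.4 kg.
Tool frame: the origin (TCP) lies midway between the tips of the shut fingers; the grasp point (between the pads) lies 19 mm behind it; z points along the fingers, y is the line along which they close (so a half turn about z gives the same grasp; the last joint's range is limited). The gripper opens to 93 mm and grips with 3 to 60 N. Pads are 15 mm wide; open, the fingers measure 128 mm over their backs; the gripper's body (75 mm by 188 mm) begins 65 mm behind the grasp point.
Start: joints at [-0.077, 0.599, -0.003, 1.599, 0.002, 0.943, -0.08], TCP at [0.725, -0, 0.219] pointing down, gripper open.
Joint ranges: [-2.57, 2.57], [-0.35, 1.97], [-1.29, 1.29], [0.11, 2.56], [-1.05, 4.19], [0.11, 1.86], [-2.63, 2.63]. Speed limits (rad/s): [2.22, 2.22, 3.01, 3.01, 3.14, 3.14, 3.14].

INTERFACE

Orientations are given as a unit quaternion [x, y, z, w].
In Python, from rig import * gives the robot as it stands.
- The arm moves only by the shell command python3 -m jog 'ROWS' [FORCE]. ROWS is JSON, a list of rows, each a list of 3 entries, a list of its own where there are three numbers: the shift along the world's x, y, z in mm, then the turn, a rotation vector about the world's x, y, z in rad, then the closure in counts, from 0 (fully open) to 255 (shut). In form: [[[x, y, z], [rx, ry, rz], fingers], ...]. A call has 1 to 12 rows; each row shifts and turns the commanded pose from where the row before left it; what a row does not reach is not made up. A row lasts 1/8 s, in which the tool goes at most 62.5 mm and 10.7 degrees, less where a joint would pass 70% of its speed; a pose out of reach is approached as far as the arm can. A call is refused whole if a number of a shift passes 62.5 or a number of a turn 0.188, either way. A call with a gripper value outside its range is refused whole. The fingers move at their own pace and stop on an object; FORCE is the grip in N (left out, the last holds). Time passes only in rows, so rows that do not move let the fingers close. It gives the time, the measured TCP pose, the force, the opening and the grip force at its end, in the units of the state.
- get_state(): the state, without advancing time (a new reading comes with each control period).
- camera(name): name is "scene" or "side" or "wrist"; returns the picture (384x512x3 uint8, blue, green, red); there is no depth.
- calibration(name): a dict with "fx", "fy", "cx", "cy" (pixels), "k1" (the pictures are not rectified: a ray, as slopes to the right and down, at radius r is drawn at 1 + k1 r^2 times it, then the intrinsics apply), "R" (3x3) and "t" (3): a world point X has camera coordinates R X + t. Camera axes: x right, y down, z forward; pixel columns grow to the right and rows downward; lengths in m; the calibration is good to about 2 mm. A picture is of the moment at which its call begins: read the wrist's pose just before it. calibration takes no time and is no camera call; for the wrist camera it gives the pose at the moment of the call.
- close_job(): hands the job in; it is judged then, once.
The state is a dict: "clock": time; "joint_pos": joint angles; "joint_vel": joint speeds; "effort": joint torques, N m; "position": TCP position; "tcp_rot": TCP orientation; "ft_force": force on the tool from outside, world axes, zero at the start; "wrist_torque": the same for the moment, N m; "grip_width": finger opening in m; "finger_force": force on a finger pad.
Only numpy, scipy, OpenCV 4.12 (cv2) and the standard library are available. Lean on these libraries where they do the work, as an engineer would, in place of code of your own. Each camera call takes 0.05 s, during which the arm holds its last target. There are 200 camera calls.

TASK

The parts in the four grey trays are mixed up, each lies in another's tray: put the capacitor in the middle of the small round dish, the transformer in the middle of the large round dish, the heat sink in the middle of the square tray and the terminal block lengthwise in the middle of the oblong tray, each sitting flat on the tray's floor the right way up. The empty rubber mat is free for a part to wait on while you swap the others. Leave the tip cleaner where it stands.

Things in the scene. Friction and masses are not known exactly. Their poses are not given: they have to be found in the camera images.
- capacitor: Black upright can, the electrolytic capacitor, 30 mm across and 50 mm tall. Stands on end in a wrong tray at the start. Origin at the centre of its underside, z up. 
- terminal_block: Green six-way terminal block, 22 mm wide (its x), 63 mm long (its y), 20 mm tall; the solid body below the small fins is 16 mm tall. Lies in a wrong tray at the start. Origin at the centre of its underside, z up. 
- heat_sink: Silver finned heat sink, 40 (x) by 42 (y) by 20 mm tall, lying with its fins up in a wrong tray at the start. Origin at the centre of its underside, z up. 
- transformer: Iron-core transformer, 43 (x) by 66 (y, over its thin mounting feet) by 40 mm tall, 0.24 to 0.44 kg, standing in a wrong tray at the start. The core plate is 20 mm thick (x) and 48 mm long (y), full height; the coil stands out of it to 40 mm in x, 30 mm long in y, from 6 to 34 mm height: grip it across the coil (along x, 40 mm wide). Origin at the centre of its underside, z up. 
- small_dish: Small round dish, 88 mm across. Home of the capacitor. Grey plastic, fixed to the table. Floor 3 mm thick, rim 7 mm high over the table and 2.5 mm thick. Origin at the centre of its underside (table level), z up. 
- large_dish: Large round dish, 112 mm across. Home of the transformer. Grey plastic, fixed to the table. Floor 3 mm thick, rim 7 mm high over the table and 2.5 mm thick. Origin at the centre of its underside (table level), z up. 
- square_tray: Square tray, 88 by 88 mm outside. Home of the heat sink. Grey plastic, fixed to the table. Floor 3 mm thick, rim 7 mm high over the table and 2.5 mm thick. Origin at the centre of its underside (table level), z up. 
- long_tray: Oblong tray, 112 mm long (its x) and 68 mm wide (its y) outside. Home of the terminal block. Grey plastic, fixed to the table. Floor 3 mm thick, rim 7 mm high over the table and 2.5 mm thick. Origin at the centre of its underside (table level), z up. 
- mat: Plain dark rubber mat, 90 by 90 mm, 3 mm thick, fixed to the table and empty at the start: the free spot where a part can wait. Origin at the centre of its underside.
- tip_cleaner: Soldering-tip cleaner, a round tin of 66 mm across and 35 mm tall with brass wool, loose, standing among the trays; it takes no part in the job and is to be left where it is. Origin at the centre of its underside, z up. 
Things that resemble listed ones, but are neither listed nor needed, are in the scene too. Leave any yellow look-alike of the heat_sink alone.

How it is judged:
At the end, for the whole second after the job is handed in: Each part is at rest, upright (within 0.12 rad) on the floor of its own tray, its centre within 15 mm of the tray's centre (seen from above); the terminal block's length is within 0.26 rad of the oblong tray's long axis (horizontal distance between capacitor and small_dish below 0.015 m and z of capacitor in the frame of small_dish below 0.007 m and angle between each of capacitor, terminal_block, heat_sink, transformer's own z axis and vertical below 0.12 rad and linear speed of each of capacitor, terminal_block, heat_sink, transformer below 0.02 m/s and horizontal distance between terminal_block and long_tray below 0.015 m and z of terminal_block in the frame of long_tray below 0.007 m and horizontal distance between heat_sink and square_tray below 0.015 m and z of heat_sink in the frame of square_tray below 0.007 m and horizontal distance between transformer and large_dish below 0.015 m and z of transformer in the frame of large_dish below 0.007 m and angle between the y axis of terminal_block and the x axis of long_tray, either way round below 0.26 rad); the robot touches nothing.
It fails at once if the tip cleaner is pushed more than 20 mm from its place (distance of tip_cleaner from where it was at the start of the episode above 0.02 m).
It also fails if it takes over 144 s, if anything falls off the work surface, if the arm or the gripper's body presses on something with over 40 N, if the wrist force passes 120 N, or if a joint passes its speed limit or range.

## Working session

There is one attempt and no reset: what is moved stays moved. The work goes in short steps, Python scripts to look and compute and a shell command to move; the robot and the scene stay as the last step left them, time stands still between calls to the robot, and variables do not carry over. Pictures are saved under pics/ and viewed, at most 14 in all, crops included, and the job is handed in when it is done.

```bash
ls; mkdir -p pics
cat > h.py <<'E'
from rig import *
import numpy as np, cv2
def ray(c,u,v):
    x,y=(u-c['cx'])/c['fx'],(v-c['cy'])/c['fy']
    a,b=x,y
    for _ in range(30):
        k=1+c['k1']*(a*a+b*b); a,b=x/k,y/k
    R=np.array(c['R']);t=np.array(c['t'])
    return -R.T@t, R.T@np.array([a,b,1.])
def at(c,u,v,z):
    o,d=ray(c,u,v); return o+d*(z-o[2])/d[2]
def proj(c,X):
    p=np.array(c['R'])@np.array(X)+np.array(c['t']);a,b=p[:2]/p[2];k=1+c['k1']*(a*a+b*b)
    return np.array([c['fx']*a*k+c['cx'],c['fy']*b*k+c['cy']])
def rect(c,img,x0,x1,y0,y1,z=0.,s=1000):
    # top view: rows = x decreasing downward (x up), cols = y decreasing to right
    H,W=int((x1-x0)*s),int((y1-y0)*s)
    M=np.zeros((H,W,2),np.float32)
    jj,ii=np.meshgrid(np.arange(W),np.arange(H))
    P=np.stack([x1-ii/s,y1-jj/s,np.full(ii.shape,z)],-1)
    p=P@np.array(c['R']).T+np.array(c['t']);ab=p[...,:2]/p[...,2:]
    k=1+c['k1']*(ab**2).sum(-1)
    u=c['fx']*ab[...,0]*k+c['cx'];v=c['fy']*ab[...,1]*k+c['cy']
    return cv2.remap(img,u.astype(np.float32),v.astype(np.float32),cv2.INTER_LINEAR)
E
python3 - <<'E'
from h import *
ims=[camera(n) for n in("scene","side","wrist")]
for n,i in zip(("scene","side","wrist"),ims):
    cv2.imwrite(f"pics/{n}0.png",i); c=calibration(n); print(n,-np.array(c['R']).T@c['t'],c['k1'],c['fx'])
cv2.imwrite("pics/scene_big.png",cv2.resize(ims[0],(800,600)))
s=get_state();print(s['position'],s['tcp_rot'],s['clock'])
E
```

```text
pics
scene [-0.17781255 -0.71276387  0.58411996] -0.08128122369433241 406.09590529860435
side [0.23578576 0.48543865 0.47200906] -0.017904897923709258 371.61676677980955
wrist [0.72555763 0.08295985 0.384436  ] 0.02035359391018042 310.9230429078745
[ 7.24642764e-01 -1.54959431e-05  2.17973995e-01] [ 7.07088619e-01  7.07124705e-01 -4.52143139e-04 -3.64155800e-04] 0.15
```

View pics/scene_big.png

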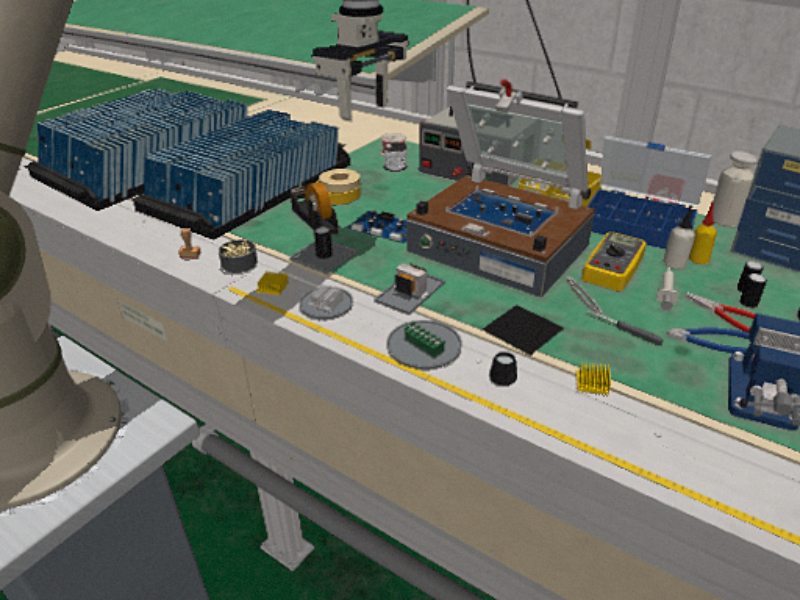

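View pics/side0.png

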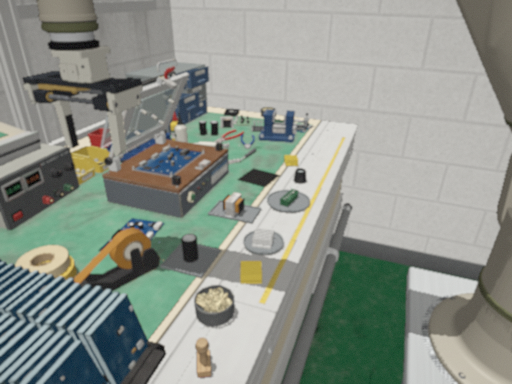

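The scene view (800x600) shows the capacitor at (323,242) in the oblong tray and the heat sink at (326,298) in the small dish. The transformer at (408,282) is in the square tray, the terminal block at (425,338) in the large dish, and the mat at (523,328) is empty. The tip cleaner is at (238,256). The side view agrees.

Run:
```python
from h import *
k=.64
c=calibration("scene")
for n,u,v,z in [("cap",323,254,.003),("hs",326,300,.01),("tr",408,282,.02),("tb",425,340,.01),("mat",523,328,.003),("tip",238,250,.035),("dish",326,302,.003),("ldish",425,344,.003),("multim",545,290,0),("stand",320,215,0)]:
    print(n,at(c,u*k,v*k,z).round(3))
ims={n:cv2.imread(f"pics/{n}0.png") for n in("scene","side","wrist")}
r=[rect(calibration(n),ims[n],.42,.95,-.4,.4) for n in("scene","side")]
cv2.imwrite("pics/top.png",cv2.resize(np.vstack(r),None,fx=.55,fy=.55))
cv2.imwrite("pics/topw.png",ims["wrist"])
```

```text
cap [ 0.561 -0.024  0.003]
hs [ 0.443 -0.132  0.01 ]
tr [ 0.549 -0.22   0.02 ]
tb [ 0.446 -0.32   0.01 ]
mat [ 0.563 -0.423  0.003]
tip [0.447 0.071 0.035]
dish [ 0.446 -0.129  0.003]
ldish [ 0.445 -0.321  0.003]
multim [ 0.685 -0.405  0.   ]
stand [0.682 0.088 0.   ]
```

View pics/topw.png

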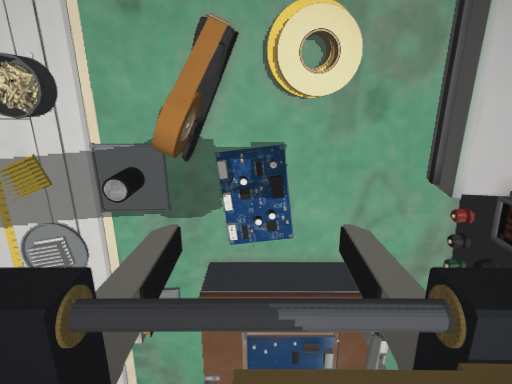

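The wrist view looks straight down, with image right being world +x and image up being +y. The tip cleaner is at (18,88), the yellow look-alike at (25,177), the capacitor at (120,187) in the oblong tray, and the small dish at (55,250). Next I move over the trays.

```bash
python3 -m jog '[[[-34,-37,20],[0,0,0],0],[[-34,-37,20],[0,0,0],0],[[-34,-37,20],[0,0,0],0],[[-34,-37,20],[0,0,0],0],[[-34,-37,20],[0,0,0],0],[[-34,-37,0],[0,0,0],0],[[0,0,0],[0,0,0],0],[[0,0,0],[0,0,0],0]]'
python3 - <<'E'
from h import *
c=calibration("wrist");i=camera("wrist");cv2.imwrite("pics/w1.png",i);np.save("w1.npy",c,allow_pickle=True);print(get_state()['position'])
E
python3 -m jog '[[[0,-37,0],[0,0,0],0],[[0,-37,0],[0,0,0],0],[[0,-37,0],[0,0,0],0],[[0,-37,0],[0,0,0],0],[[0,-37,0],[0,0,0],0],[[0,0,0],[0,0,0],0],[[0,0,0],[0,0,0],0]]'
python3 - <<'E'
from h import *
c=calibration("wrist");i=camera("wrist");cv2.imwrite("pics/w2.png",i);np.save("w2.npy",c,allow_pickle=True);print(get_state()['position'])
c1=np.load("w1.npy",allow_pickle=True).item()
cv2.imwrite("pics/w1top.png",rect(c1,cv2.imread("pics/w1.png"),.38,.66,-.22,.12,.003,2000))
cv2.imwrite("pics/w2top.png",rect(c,i,.38,.66,-.5,-.16,.003,2000))
E
```

```text
clock: 1.15
position: [0.5213, -0.2215, 0.3186]
tcp_rot: [0.707, 0.707, 0.0, -0.0]
ft_force: [0.6, 0.0, -0.2]
grip_width: 0.0929
finger_force: 0.0
[ 0.52165388 -0.22098935  0.31840893]
clock: 2.08
position: [0.522, -0.4053, 0.3179]
tcp_rot: [0.706, 0.708, 0.0, -0.001]
ft_force: [0.0, -0.0, 0.0]
grip_width: 0.0933
finger_force: 0.0
[ 0.52200936 -0.40510349  0.31815448]
```

View pics/w1top.png

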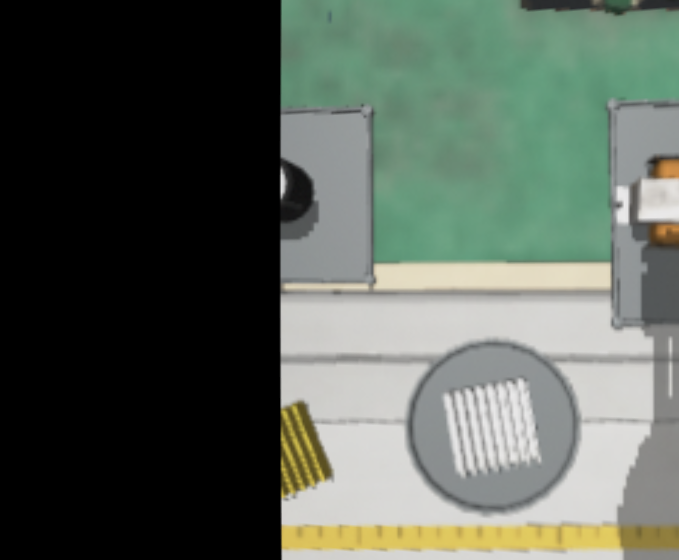

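View pics/w2top.png

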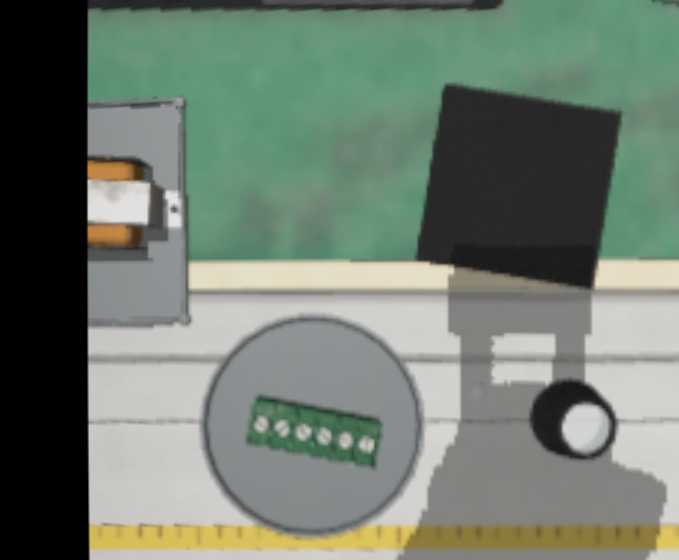

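The wrist views, rectified at 2 px/mm, change my reading of the trays. Tray sizes show the capacitor is in the square tray and the transformer in the oblong tray, whose long axis runs along x.

| Item | Position (x, y) | Yaw |
|---|---|---|
| Square tray | (.562, -.022) | about 0 |
| Small dish | (.447, -.127) | – |
| Oblong tray | (.554, -.220) | about 0 |
| Large dish | (.447, -.316) | – |
| Mat | (.566, -.420) | about .16 |
| Heat sink | (.449, -.126) | +.21 |
| Terminal block | (.4475, -.318) | -.18 |
| Transformer | (.557, -.22) | about 0 |

First I check the fixture box for clearance and move over the capacitor.

```bash
python3 - <<'E'
from h import *
c=calibration("scene");k=.64
for b,t in [((408,250),(408,212)),((543,292),(541,262)),((480,272),(480,235))]:
    B=at(c,b[0]*k,b[1]*k,0); o,d=ray(c,t[0]*k,t[1]*k); 
    s=np.hypot(*(B-o)[:2])/np.hypot(*d[:2]); print(B.round(3),(o+d*s).round(3))
E
python3 -m jog '[[[4,50,0],[0,0,0],0],[[4,50,0],[0,0,0],0],[[4,50,0],[0,0,0],0],[[4,50,0],[0,0,0],0],[[4,50,0],[0,0,0],0],[[10,50,0],[0,0,0],0],[[10,50,0],[0,0,0],0],[[0,33,-30],[0,0,0],0],[[0,0,-40],[0,0,0],0],[[0,0,-40],[0,0,0],0],[[0,0,0],[0,0,0],0],[[0,0,0],[0,0,0],0]]'
python3 - <<'E'
from h import *
s=get_state();print(s['position'],s['clock'])
i=camera("wrist");c=calibration("wrist");cv2.imwrite("pics/w3.png",i)
cv2.imwrite("pics/w3top.png",rect(c,i,.46,.66,-.14,.1,.003,2000))
E
```

```text
[ 0.665 -0.14   0.   ] [ 0.665 -0.14   0.078]
[ 0.677 -0.405  0.   ] [ 0.674 -0.395  0.057]
[ 0.673 -0.287  0.   ] [ 0.671 -0.283  0.073]
clock: 3.62
position: [0.5616, -0.0233, 0.2099]
tcp_rot: [0.707, 0.707, 0.001, 0.0]
ft_force: [-0.7, -0.1, -0.2]
grip_width: 0.0935
finger_force: 0.0
[ 0.56157324 -0.02327588  0.20994419] 3.625
```

View pics/w3top.png

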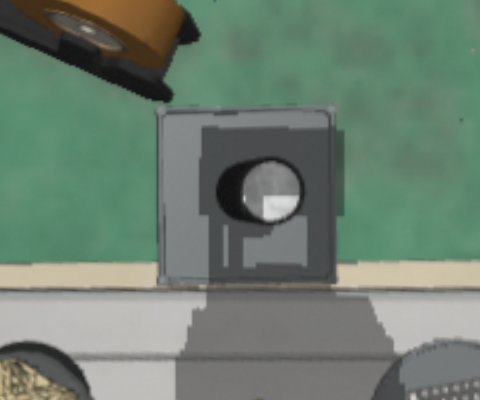

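The tray is centred at (.563,-.023), with the capacitor at its centre. The orange dispenser's corner at (170,100) is near, so I close the fingers along y for this grasp.

```bash
python3 -m jog '[[[0,0,0],[0,0,0.175],0],[[0,0,0],[0,0,0.175],0],[[0,0,0],[0,0,0.175],0],[[0,0,0],[0,0,0.175],0],[[0,0,0],[0,0,0.175],0],[[0,0,-10],[0,0,0.175],0],[[0,0,-20],[0,0,0.175],0],[[0,0,-20],[0,0,0.175],0],[[0,0,-20],[0,0,0.171],0],[[0,0,0],[0,0,0],0]]'; python3 -m jog '[[[0,0,-30],[0,0,0],0],[[0,0,-30],[0,0,0],0],[[0,0,-30],[0,0,0],0],[[0,0,-28],[0,0,0],0],[[0,0,0],[0,0,0],0],[[0,0,0],[0,0,0],255],[[0,0,0],[0,0,0],255],[[0,0,0],[0,0,0],255],[[0,0,0],[0,0,0],255],[[0,0,0],[0,0,0],255],[[0,0,0],[0,0,0],255],[[0,0,0],[0,0,0],255]]' 30; python3 -c "
from rig import *;print(get_state()['joint_pos'])"
```

```text
clock: 4.92
position: [0.5611, -0.0244, 0.139]
tcp_rot: [0.001, 1.0, -0.0, -0.0]
ft_force: [-0.3, -0.1, -0.1]
grip_width: 0.0928
finger_force: 0.0
clock: 6.42
position: [0.561, -0.024, 0.0206]
tcp_rot: [-0.0, 1.0, 0.0, -0.0]
ft_force: [0.8, -0.6, 0.5]
grip_width: 0.0292
finger_force: 30.0
[ 0.13568077  0.71195208 -0.28612815  2.10206302  0.5027053   0.39257599
  1.01751713]
```

```bash
python3 -m jog '[[[0,0,40],[0,0,0],255],[[0,0,45],[0,0,0],255],[[0,-40,15],[0,0,0],255],[[0,-45,0],[0,0,0],255],[[0,-45,0],[0,0,0],255],[[0,-45,0],[0,0,0],255],[[0,-45,0],[0,0,0],255],[[0,-45,0],[0,0,0],255],[[0,-45,0],[0,0,0],255],[[0,-45,0],[0,0,0],255],[[0,-41,0],[0,0,0],255],[[0,0,0],[0,0,0],255]]'; python3 -m jog '[[[0,0,-35],[0,0,0],255],[[0,0,-35],[0,0,0],255],[[0,0,-20],[0,0,0],255],[[0,0,-8],[0,0,0],255],[[0,0,0],[0,0,0],255]]'
```

```text
clock: 7.92
position: [0.5592, -0.4243, 0.1197]
tcp_rot: [0.003, 1.0, -0.001, -0.001]
ft_force: [-0.5, 0.2, -0.1]
grip_width: 0.0292
finger_force: 30.0
clock: 8.55
position: [0.5613, -0.4197, 0.0228]
tcp_rot: [-0.0, 1.0, 0.0, 0.0]
ft_force: [0.5, 0.3, -0.3]
grip_width: 0.0294
finger_force: 30.0
```

```bash
python3 -m jog '[[[0,0,-2],[0,0,0],255],[[0,0,0],[0,0,0],100],[[0,0,0],[0,0,0],0],[[0,0,0],[0,0,0],0],[[0,0,0],[0,0,0],0],[[0,0,30],[0,0,0],0],[[0,0,40],[0,0,0],0],[[0,0,40],[0,0,0],0],[[0,0,0],[0,0,0],0]]'; python3 -m jog '[[[-16,42,0],[0,0,0.07],0],[[-16,42,0],[0,0,0.07],0],[[-16,42,0],[0,0,0.07],0],[[-16,42,0],[0,0,0],0],[[-16,42,0],[0,0,0],0],[[-16,42,0],[0,0,0],0],[[-16,42,0],[0,0,0],0],[[0,0,0],[0,0,0],0],[[0,0,-30],[0,0,0],0],[[0,0,-30],[0,0,0],0],[[0,0,0],[0,0,0],0],[[0,0,0],[0,0,0],0]]'
python3 - <<'E'
from h import *
i=camera("wrist");c=calibration("wrist");print(get_state()['position'])
cv2.imwrite("pics/w4.png",i)
E
```

```text
clock: 9.68
position: [0.5627, -0.4209, 0.1341]
tcp_rot: [0.0, 1.0, -0.001, 0.002]
ft_force: [0.1, -0.3, -2.2]
grip_width: 0.093
finger_force: 0.0
clock: 11.18
position: [0.4492, -0.1263, 0.0709]
tcp_rot: [-0.105, 0.994, -0.0, -0.0]
ft_force: [0.2, 0.2, 0.8]
grip_width: 0.0929
finger_force: 0.0
[ 0.44939097 -0.12634605  0.07126261]
```

View pics/w4.png

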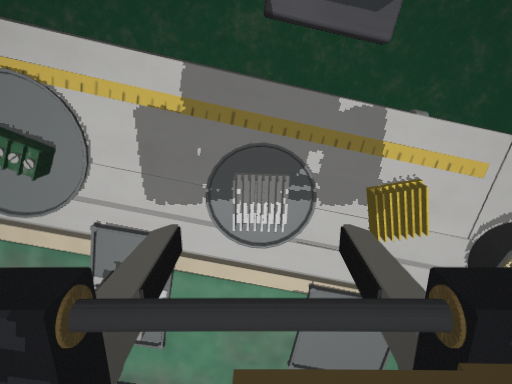

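The heat sink at (261,203) is square to and centred between the fingers. The yellow look-alike at (398,210) is just outside the right finger, so I narrow the opening before going down.

```bash
python3 -m jog '[[[0,0,0],[0,0,0],85],[[0,0,-10],[0,0,0],85],[[0,0,-20],[0,0,0],85],[[0,0,-20],[0,0,0],85],[[0,0,-11],[0,0,0],85],[[0,0,0],[0,0,0],85],[[0,0,0],[0,0,0],255],[[0,0,0],[0,0,0],255],[[0,0,0],[0,0,0],255],[[0,0,0],[0,0,0],255],[[0,0,0],[0,0,0],255]]' 35; python3 -m jog '[[[0,0,20],[0,0,0],255],[[0,0,40],[0,0,0],255],[[0,0,40],[0,0,0],255],[[0,0,0],[0,0,0],255]]'
```

```text
clock: 12.6
position: [0.4492, -0.1262, 0.0101]
tcp_rot: [-0.105, 0.994, -0.0, 0.0]
ft_force: [-1.2, 0.4, 7.1]
grip_width: 0.0414
finger_force: 34.8
clock: 13.1
position: [0.4501, -0.1267, 0.1119]
tcp_rot: [-0.104, 0.995, -0.001, 0.002]
ft_force: [0.7, -0.9, -1.7]
grip_width: 0.0418
finger_force: 34.8
```

```bash
python3 -m jog '[[[28,26,0],[0,0,-0.07],255],[[28,26,0],[0,0,-0.07],255],[[28,26,0],[0,0,-0.07],255],[[29,25,0],[0,0,0],255],[[0,0,0],[0,0,0],255],[[0,0,-40],[0,0,0],255],[[0,0,-40],[0,0,0],255],[[0,0,-16],[0,0,0],255],[[0,0,-5],[0,0,0],255],[[0,0,0],[0,0,0],255]]'
```

```text
clock: 14.35
position: [0.5617, -0.0234, 0.0093]
tcp_rot: [-0.0, 1.0, -0.0, 0.0]
ft_force: [-0.2, 0.4, -0.6]
grip_width: 0.0418
finger_force: 34.9
```

```bash
python3 -m jog '[[[0,0,-1],[0,0,0],255],[[0,0,0],[0,0,0],255]]';  python3 -m jog '[[[0,0,0],[0,0,0],150],[[0,0,0],[0,0,0],85],[[0,0,0],[0,0,0],85],[[0,0,0],[0,0,0],85],[[0,0,20],[0,0,0],85],[[0,0,45],[0,0,0],0],[[0,0,50],[0,0,0],0],[[0,0,20],[0,0,0],0],[[0,0,0],[0,0,0],0]]'
python3 - <<'E'
from h import *
i=camera("wrist");c=calibration("wrist");print(get_state()['position'])
cv2.imwrite("pics/w5.png",rect(c,i,.44,.64,-.17,.1,.003,2000))
E
```

```text
clock: 14.6
position: [0.5619, -0.0234, 0.0091]
tcp_rot: [-0.0, 1.0, -0.0, 0.0]
ft_force: [-3.1, 0.4, 13.0]
grip_width: 0.0414
finger_force: 34.9
clock: 15.72
position: [0.5628, -0.0232, 0.144]
tcp_rot: [0.0, 1.0, -0.0, 0.001]
ft_force: [0.3, -0.5, -0.5]
grip_width: 0.0921
finger_force: 0.0
[ 0.56211749 -0.02332749  0.14274128]
```

View pics/w5.png

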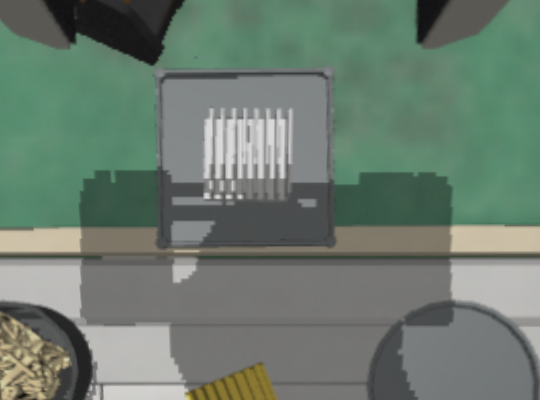

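The heat sink spans cols 204–292 and rows 110–199, in a tray centred at (246,158), so it is centred and flat. Next, the capacitor.

```bash
python3 -m jog '[[[0,-44,0],[0,0,0],0],[[0,-44,0],[0,0,0],0],[[0,-44,0],[0,0,0],0],[[0,-44,0],[0,0,0],0],[[0,-44,0],[0,0,0],0],[[0,-44,0],[0,0,0],0],[[0,-44,0],[0,0,0],0],[[0,-44,0],[0,0,0],0],[[0,-45,0],[0,0,0],0],[[0,0,0],[0,0,0],0],[[0,0,-40],[0,0,0],0],[[0,0,0],[0,0,0],0]]'; python3 -m jog '[[[0,0,-40],[0,0,0],0],[[0,0,-30],[0,0,0],0],[[0,0,-12],[0,0,0],0],[[0,0,0],[0,0,0],255],[[0,0,0],[0,0,0],255],[[0,0,0],[0,0,0],255],[[0,0,0],[0,0,0],255],[[0,0,0],[0,0,0],255],[[0,0,0],[0,0,0],255],[[0,0,0],[0,0,0],255]]' 30
```

```text
clock: 17.27
position: [0.56, -0.4178, 0.0988]
tcp_rot: [-0.001, 1.0, 0.002, -0.003]
ft_force: [0.6, -0.3, 0.2]
grip_width: 0.0927
finger_force: 0.0
clock: 18.52
position: [0.562, -0.42, 0.0206]
tcp_rot: [-0.0, 1.0, 0.0, 0.0]
ft_force: [0.4, 0.1, -0.5]
grip_width: 0.0293
finger_force: 30.0
```

```bash
python3 -m jog '[[[0,0,40],[0,0,0],255],[[0,0,50],[0,0,0],255],[[-15,38,10],[0,0,0],255],[[-15,38,0],[0,0,0],255],[[-15,38,0],[0,0,0],255],[[-15,38,0],[0,0,0],255],[[-15,38,0],[0,0,0],255],[[-15,38,0],[0,0,0],255],[[-15,38,0],[0,0,0],255],[[-10,27,0],[0,0,0],255],[[0,0,0],[0,0,0],255],[[0,0,-30],[0,0,0],255]]'; python3 -m jog '[[[0,0,-40],[0,0,0],255],[[0,0,-20],[0,0,0],255],[[0,0,-8],[0,0,0],255],[[0,0,-2],[0,0,0],255],[[0,0,0],[0,0,0],255]]'
```

```text
clock: 20.02
position: [0.4488, -0.128, 0.0917]
tcp_rot: [0.0, 1.0, -0.001, 0.002]
ft_force: [0.2, -0.3, -1.3]
grip_width: 0.0294
finger_force: 30.0
clock: 20.65
position: [0.4474, -0.1273, 0.0211]
tcp_rot: [0.0, 1.0, -0.0, 0.0]
ft_force: [0.6, -0.1, -0.2]
grip_width: 0.0293
finger_force: 30.0
```

```bash
python3 -m jog '[[[0,0,-0.5],[0,0,0],255],[[0,0,0],[0,0,0],150],[[0,0,0],[0,0,0],85],[[0,0,0],[0,0,0],85],[[0,0,0],[0,0,0],85],[[0,0,30],[0,0,0],85],[[0,0,40],[0,0,0],0],[[0,0,40],[0,0,0],0],[[0,0,30],[0,0,0],0],[[0,0,0],[0,0,0],0]]'; python3 -m jog '[[[0,-19,0],[0,0,-0.175],0],[[0,-19,0],[0,0,-0.175],0],[[0,-19,0],[0,0,-0.175],0],[[0,-19,0],[0,0,-0.175],0],[[0,-19,0],[0,0,-0.175],0],[[0,-19,0],[0,0,-0.175],0],[[0,-19,0],[0,0,-0.175],0],[[0,-19,0],[0,0,-0.175],0],[[0,-19,0],[0,0,-0.175],0],[[0,-19,0],[0,0,-0.175],0],[[0,0,0],[0,0,0],0],[[0,0,0],[0,0,0],0]]'
python3 - <<'E'
from h import *
i=camera("wrist");c=calibration("wrist");print(get_state()['position'])
cv2.imwrite("pics/w6.png",rect(c,i,.38,.62,-.4,-.07,.003,2000))
E
```

```text
clock: 21.9
position: [0.4479, -0.1275, 0.1619]
tcp_rot: [0.0, 1.0, -0.001, 0.002]
ft_force: [-0.2, 0.5, -0.6]
grip_width: 0.0922
finger_force: 0.0
clock: 23.4
position: [0.4467, -0.3159, 0.1593]
tcp_rot: [0.766, 0.643, -0.0, -0.001]
ft_force: [0.5, -0.5, 0.6]
grip_width: 0.0934
finger_force: 0.0
[ 0.44680571 -0.31588454  0.15955262]
```

View pics/w6.png

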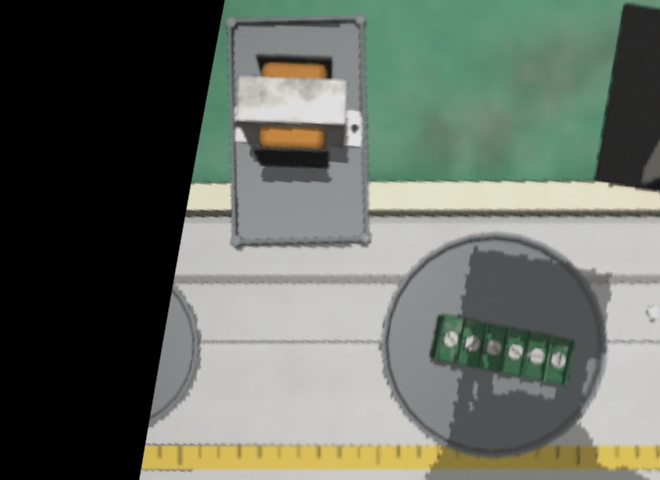

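The capacitor is out of view here, to be checked later. The terminal block at (503,349) is under the tool and lined up. The oblong tray is centred at (.5545,-.2195) and the large dish at (.4475,-.317).

```bash
python3 -m jog '[[[0,-1,-40],[0,0,0],85],[[0,0,-40],[0,0,0],85],[[0,0,-40],[0,0,0],85],[[0,0,-20],[0,0,0],85],[[0,0,-10],[0,0,0],85],[[0,0,0],[0,0,0],85],[[0,0,0],[0,0,0],255],[[0,0,0],[0,0,0],255],[[0,0,0],[0,0,0],255],[[0,0,0],[0,0,0],255],[[0,0,0],[0,0,0],255],[[0,0,0],[0,0,0],255]]' 30; python3 -m jog '[[[0,0,20],[0,0,0],255],[[0,0,40],[0,0,0],255],[[0,0,40],[0,0,0],255],[[34,-34,0],[0,0,0],255],[[34,-34,0],[0,0,0],255],[[32,-34,0],[0,0,0],255],[[0,0,0],[0,0,0],255],[[0,0,-40],[0,0,0],255],[[0,0,-40],[0,0,0],255],[[0,0,-15],[0,0,0],255],[[0,0,-4],[0,0,0],255],[[0,0,0],[0,0,0],255]]'
```

```text
clock: 24.95
position: [0.447, -0.3181, 0.0103]
tcp_rot: [0.767, 0.641, -0.0, 0.0]
ft_force: [-0.8, 0.5, 5.4]
grip_width: 0.0216
finger_force: 30.0
clock: 26.45
position: [0.5474, -0.4202, 0.0121]
tcp_rot: [0.767, 0.641, 0.0, 0.001]
ft_force: [0.1, 0.2, -1.1]
grip_width: 0.022
finger_force: 30.0
```

```bash
python3 -m jog '[[[0,0,-2],[0,0,0],255],[[0,0,0],[0,0,0],150],[[0,0,0],[0,0,0],85],[[0,0,0],[0,0,0],85],[[0,0,20],[0,0,0],85],[[0,0,40],[0,0,0],0],[[0,0,50],[0,0,0],0],[[0,0,20],[0,0,0],0],[[0,0,0],[0,0,0],0]]'; python3 -m jog '[[[2,40,0],[0,0,0.091],0],[[2,40,0],[0,0,0.091],0],[[2,40,0],[0,0,0],0],[[2,40,0],[0,0,0],0],[[1,40,0],[0,0,0],0],[[0,0,0],[0,0,0],0],[[0,0,-40],[0,0,0],0],[[0,0,-20],[0,0,0],0],[[0,0,0],[0,0,0],0],[[0,0,0],[0,0,0],0]]'
python3 - <<'E'
from h import *
i=camera("wrist");print(get_state()['position'])
cv2.imwrite("pics/w7.png",i)
E
```

```text
clock: 27.58
position: [0.5476, -0.4205, 0.1413]
tcp_rot: [0.768, 0.641, 0.0, 0.002]
ft_force: [-0.1, -0.6, -0.9]
grip_width: 0.0917
finger_force: 0.0
clock: 28.82
position: [0.5559, -0.2207, 0.0791]
tcp_rot: [0.706, 0.708, -0.0, -0.0]
ft_force: [-0.4, 0.5, 0.6]
grip_width: 0.0931
finger_force: 0.0
[ 0.55616733 -0.2205561   0.07958512]
```

View pics/w7.png

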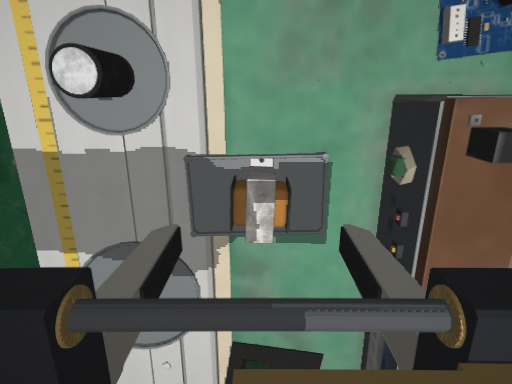

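The capacitor stands upright, centred in the small dish at (110,72). The transformer at (261,205) is centred between the fingers. I grip it and carry it to the large dish.

```bash
python3 -m jog '[[[0,1,-25],[0,0,0],0],[[0,0,-25],[0,0,0],0],[[0,0,-15],[0,0,0],0],[[0,0,0],[0,0,0],0],[[0,0,0],[0,0,0],255],[[0,0,0],[0,0,0],255],[[0,0,0],[0,0,0],255],[[0,0,0],[0,0,0],255],[[0,0,0],[0,0,0],255],[[0,0,0],[0,0,0],255]]' 45; python3 -m jog '[[[0,0,15],[0,0,0],255],[[0,0,35],[0,0,0],255],[[0,0,40],[0,0,0],255],[[-27,-24,0],[0,0,0],255],[[-27,-24,0],[0,0,0],255],[[-27,-24,0],[0,0,0],255],[[-27,-25,0],[0,0,0],255],[[0,0,0],[0,0,0],255],[[0,0,0],[0,0,0],255]]'
```

```text
clock: 30.12
position: [0.5559, -0.219, 0.0141]
tcp_rot: [0.706, 0.708, -0.0, -0.0]
ft_force: [-0.5, -0.0, 0.7]
grip_width: 0.0397
finger_force: 44.6
clock: 31.25
position: [0.4485, -0.3158, 0.1047]
tcp_rot: [0.706, 0.708, 0.0, 0.0]
ft_force: [0.8, 0.5, -2.7]
grip_width: 0.0397
finger_force: 44.7
```

```bash
python3 -m jog '[[[-1,-1,-35],[0,0,0],255],[[0,0,-35],[0,0,0],255],[[0,0,-14],[0,0,0],255],[[0,0,-5],[0,0,0],255],[[0,0,-1],[0,0,0],255],[[0,0,0],[0,0,0],255]]';python3 -m jog '[[[0,0,-0.5],[0,0,0],255],[[0,0,0],[0,0,0],255]]'
```

```text
clock: 32.0
position: [0.4475, -0.3173, 0.015]
tcp_rot: [0.706, 0.708, 0.0, 0.001]
ft_force: [0.2, 0.8, -2.9]
grip_width: 0.0396
finger_force: 44.7
clock: 32.25
position: [0.4472, -0.3172, 0.0141]
tcp_rot: [0.706, 0.708, 0.0, 0.0]
ft_force: [0.1, 0.7, 0.3]
grip_width: 0.0397
finger_force: 44.7
```

The weight has gone off the wrist, so it is standing on the dish floor. I release it and fetch the terminal block.

```bash
python3 -m jog '[[[0,0,0],[0,0,0],150],[[0,0,0],[0,0,0],60],[[0,0,0],[0,0,0],60],[[0,0,20],[0,0,0],60],[[0,0,40],[0,0,0],0],[[0,0,50],[0,0,0],0],[[0,0,0],[0,0,0],0],[[33,-34,0],[0,0,-0.091],0],[[33,-34,0],[0,0,-0.091],0],[[34,-35,0],[0,0,0],0],[[0,0,0],[0,0,0],0],[[0,0,0],[0,0,0],0]]'; python3 -m jog '[[[0,0,-35],[0,0,0],85],[[0,0,-40],[0,0,0],85],[[0,0,-30],[0,0,0],85],[[0,0,-8],[0,0,0],85],[[0,0,0],[0,0,0],85],[[0,0,0],[0,0,0],85]]'
```

```text
clock: 33.75
position: [0.5459, -0.419, 0.1221]
tcp_rot: [0.767, 0.641, -0.0, -0.001]
ft_force: [-0.4, -0.1, -0.2]
grip_width: 0.093
finger_force: 0.0
clock: 34.5
position: [0.5475, -0.4203, 0.012]
tcp_rot: [0.767, 0.641, 0.0, 0.001]
ft_force: [0.2, -0.0, 0.4]
grip_width: 0.062
finger_force: 0.0
```

```bash
python3 -m jog '[[[0,0,-2],[0,0,0],85],[[0,0,0],[0,0,0],255],[[0,0,0],[0,0,0],255],[[0,0,0],[0,0,0],255],[[0,0,0],[0,0,0],255],[[0,0,0],[0,0,0],255],[[0,0,20],[0,0,0],255],[[0,0,40],[0,0,0],255],[[0,0,40],[0,0,0],255],[[0,0,0],[0,0,0],255]]' 30; python3 -m jog '[[[0,20,0],[0,0,0.175],255],[[1,20,0],[0,0,0.175],255],[[1,20,0],[0,0,0.175],255],[[1,20,0],[0,0,0.175],255],[[1,20,0],[0,0,0.175],255],[[1,20,0],[0,0,0.175],255],[[1,20,0],[0,0,0.175],255],[[1,20,0],[0,0,0.175],255],[[0,20,0],[0,0,0.175],255],[[0,20,0],[0,0,0.175],255],[[0,0,0],[0,0,0],255],[[0,0,0],[0,0,0],255]]'
```

```text
clock: 35.75
position: [0.5488, -0.4214, 0.1134]
tcp_rot: [0.768, 0.641, 0.001, 0.003]
ft_force: [0.2, -0.1, -0.7]
grip_width: 0.0216
finger_force: 30.0
clock: 37.25
position: [0.5538, -0.221, 0.1085]
tcp_rot: [0.002, 1.0, -0.0, -0.0]
ft_force: [0.5, -0.3, -1.0]
grip_width: 0.0217
finger_force: 30.0
```

```bash
python3 -m jog '[[[1,1.5,-35],[0,0,0],255],[[0,0,-35],[0,0,0],255],[[0,0,-20],[0,0,0],255],[[0,0,-7],[0,0,0],255],[[0,0,-1],[0,0,0],255],[[0,0,0],[0,0,0],255],[[0,0,0],[0,0,0],150],[[0,0,0],[0,0,0],85],[[0,0,0],[0,0,0],85],[[0,0,20],[0,0,0],85],[[0,0,50],[0,0,0],85],[[0,0,0],[0,0,0],85]]';  python3 -m jog '[[[0,-20,50],[0,0,0],0],[[0,-20,50],[0,0,0],0],[[0,-20,50],[0,0,0],0],[[30,0,0],[0,0,0],0],[[40,0,0],[0,0,0],0],[[0,0,0],[0,0,0],0],[[0,0,0],[0,0,0],0]]'
python3 - <<'E'
from h import *
i=camera("wrist");c=calibration("wrist");print(get_state()['position'])
cv2.imwrite("pics/w8.png",rect(c,i,.38,.64,-.4,.1,.003,1600))
E
```

```text
clock: 38.75
position: [0.5568, -0.219, 0.0837]
tcp_rot: [0.0, 1.0, -0.001, 0.003]
ft_force: [-0.0, 0.8, -0.3]
grip_width: 0.062
finger_force: 0.0
clock: 39.62
position: [0.6241, -0.2783, 0.2295]
tcp_rot: [-0.0, 1.0, 0.0, -0.001]
ft_force: [0.3, 0.0, -0.9]
grip_width: 0.0932
finger_force: 0.0
[ 0.62387662 -0.27855103  0.22977037]
```

View pics/w8.png

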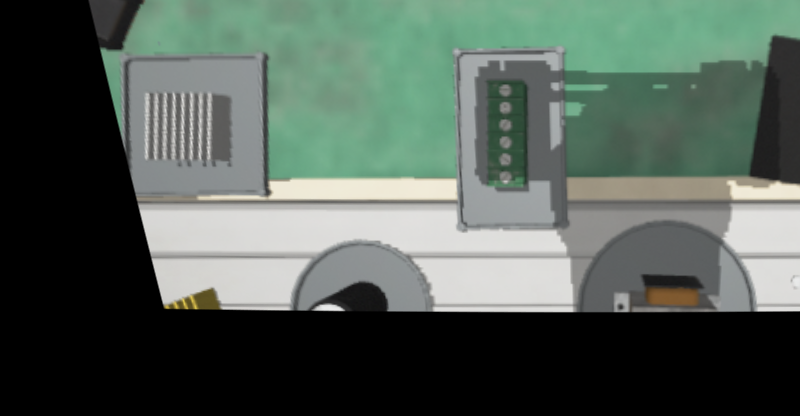

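The terminal block is lengthwise in the oblong tray, about 3 mm off centre, and the heat sink is good once parallax is allowed for. One last scene check covers the transformer and the capacitor.

Run:
```python
from h import *
i=camera("scene");c=calibration("scene")
for p in [(.447,-.127,.003),(.4475,-.317,.003),(.5545,-.2195,.003),(.563,-.023,.003)]:
    u=proj(c,p); cv2.circle(i,(int(u[0]),int(u[1])),1,(0,0,255),-1)
cv2.imwrite("pics/f.png",cv2.resize(i[130:260,130:340],None,fx=3.8,fy=3.8,interpolation=cv2.INTER_CUBIC))
```

```text
(no output)
```

View pics/f.png

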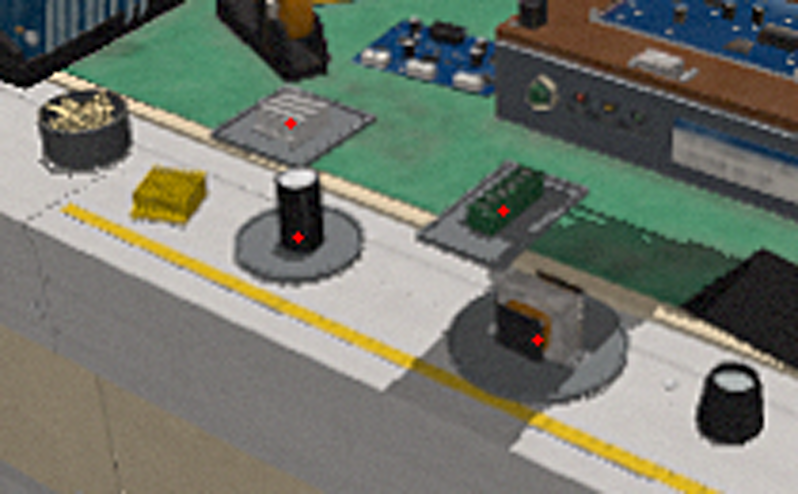

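All four parts stand upright at the red tray-centre marks: capacitor (298,215), transformer (540,320), terminal block (505,200), heat sink (290,122). The tip cleaner at (85,130) has not moved, so I hand in the job.

```bash
python3 -c "
from rig import *
print(close_job())"
```

```text
the job is handed in; nothing more can be done
None
```

The job is handed in: in the last pictures all four parts stand upright near the centres of their own trays, and the tip cleaner has not moved. The hand-in returned no verdict.

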